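Turn the display carousel until the star faces front

ROBOT

A 6-joint arm with a two-finger parallel gripper is mounted at the origin on the work surface. World frame = base frame: x ahead of the robot, y to its left, z up, the work surface at z = 0. Lengths are in m, angles in rad, forces in N, time in s.
With the tool pointing down it reaches from about 0.35 to 0.875 m from the base axis. Payload 4.2 kg.
Tool frame: the origin (TCP) lies on the centre line of the jaws, within the pads' length; the fingertips stand 14 mm ahead of it and the grasp point (between the pads) lies 5 mm behind it; z points along the fingers, y is the direction in which the jaws open and shut (so a half turn about z gives the same grasp; the last joint's range is limited). The gripper opens to 87 mm and grips with 3 to 60 N. Pads are 19 mm wide; open, the fingers measure 117 mm over their backs; the gripper's body (75 mm by 190 mm) begins 51 mm behind the grasp point.
Start: joints at [-1.011, 0.385, 0.008, 0, -1.194, -0.259], TCP at [0.185, -0.597, 0.237] pointing down, gripper open.
Joint ranges: [-3.14, 3.14], [-1.21, 2.06], [-1.07, 1.41], [-3.16, 2.05], [-2.99, -0.16], [-3.1, 3.1]. Speed limits (rad/s): [2.79, 2.79, 3.14, 3.14, 3.14, 3.14].

INTERFACE

Orientations are given as a unit quaternion [w, x, y, z].
In Python, from workcell import robot, cams, order gives the robot as it stands.
- The arm moves only by the shell command python3 -m creep 'ROWS' [FORCE]. ROWS is JSON, a list of rows, each a list of 7 numbers: the shift along the tool's x, y, z in m, then the turn, a rotation vector about the tool's x, y, z in degrees, then the finger opening in m, from 0 to 0.087. In form: [[tx, ty, tz, wx, wy, wz, jaw], ...]. A call has 1 to 20 rows; each row shifts and turns the commanded pose from where the row before left it, along the tool's axes as they then stand; what a row does not reach is not made up. A row lasts 1/8 s, in which the tool goes at most 62.5 mm and 10.7 degrees, less where a joint would pass 70% of its speed; a pose out of reach is approached as far as the arm can. A call is refused whole if a number of a shift passes 0.0625 or a number of a turn 10.7, either way. A call with a gripper value outside its range is refused whole. The fingers move at their own pace and stop on an object; FORCE is the grip in N (left out, the last holds). Time passes only in rows, so rows that do not move let the fingers close. It gives the time, the measured TCP pose, the force and the opening at its end, in the units of the state.
- robot.state(): the state, without advancing time (a new reading comes with each control period).
- cams.camera(name): name is "side" or "top" or "wrist"; returns (picture, depth): 420x560x3 uint8, red, green, blue; 420x560 float32, m along the optical axis (not along the pixel's ray), 0 where there is no reading.
- cams.camera_info(name): a dict with "fx", "fy", "cx", "cy" (pixels), "D" ([k1, k2, p1, p2, k3] as OpenCV has them; the pictures are not rectified), "world_from_camera" (4x4, takes a point from camera to world coordinates). Camera axes: x right, y up, looking along -z (the intrinsics and any distortion apply to the point x, -y, -z); pixel columns grow to the right and rows downward; lengths in m; the calibration is good to about 2 mm. A picture is of the moment at which its call begins: read the wrist's pose just before it. camera_info takes no time and is no camera call; for the wrist camera it gives the pose at the moment of the call.
- order.sign_off(): hands the job in, once; it reports no verdict.
The state is a dict: "time_s": time; "q": joint angles; "joint_vel": joint speeds; "effort": joint torques, N m; "tcp_pos": TCP position; "orientation": TCP orientation; "contact_force": force on the tool from outside, world axes, zero at the start; "moment": the same for the moment, N m; "finger_gap": opening from 0.0 (shut) to 1.0 (fully open).
Only numpy, scipy, OpenCV 4.12 (cv2) and the standard library are available. Lean on these libraries where they do the work, as an engineer would, in place of code of your own. Each camera call takes 0.05 s, during which the arm holds its last target. There are 200 camera calls.

TASK

On the ornament bench, turn the round wooden carousel by pushing at its rim, where five pegs stand up for the fingers, until the bay with the porcelain star is at the front and the star itself is lined up with the arrow-head pointer on the base; then let it rest there and take the hand away. Turn it gently, do not touch or lift any of the ornaments, and leave everything else on the bench where it stands.

Things in the scene. Friction and masses are not known exactly. Their poses are not given: they have to be found in the camera images.
- star_center (a point): the white porcelain star, five blunt points, 52 mm across, 14 mm thick, lying flat and loose in one of the carousel's five bays about 66 mm from the carousel's axis; this point is its centre, 7 mm above the tray floor. Its yaw is arbitrary
- pointer_tip (a point): the tip (upper edge) of the flat dark wooden arrow-head, 36 mm long, 12 mm thick, fixed on the plinth at the carousel's front. It points at the carousel's axis, 139 mm away, and lies 11 mm outside the tray's rim; its top is 24 mm above the table. The front direction runs from the axis to this tip
- plinth: the fixed pale wooden base board, 270 x 270 x 12 mm with a 55 mm tongue on its front side under the pointer; origin on the table under the carousel's axis; its own -x axis points from the axis to the pointer tip, z up
- hub_top (a point): the centre of the top of the carousel's wooden hub, on the turning axis, 70 mm above the table. The tray is a round wooden disc 256 mm across, 14 mm thick, its floor 36 mm above the table, split into five equal bays by radial dividers 25 mm high that run from the hub (48 mm across) to 114 mm from the axis. A wooden peg stands on the rim at the outer end of each divider
- carousel (a joint): turning angle of the carousel in rad, 0 at the start, growing anticlockwise seen from above; turns freely several times round, either way, with light friction (about 0.06 N m, 0.5 N at a peg) and stays where it is left
- heart: white porcelain heart, about 46 x 40 mm, 14 mm thick, lying loose in a bay; origin at its underside
- fish: white porcelain fish, 47 mm long, 24 mm wide, 21 mm high, lying loose in a bay; origin at its underside
- bust: white porcelain urn with a knob on top, 32 mm across, 47 mm high, standing loose in a bay; origin at its underside
- rabbit: white porcelain rabbit with upright ears, 36 mm across, 60 mm high, sitting loose in a bay; origin at its underside
- heart_spare: a second porcelain heart, 14 mm thick, loose on the table beside the plinth; origin at its underside
- bust_spare: a second porcelain urn with a knob on top, 47 mm high, loose on the table beside the plinth; origin at its underside
- bowl: white bowl, 110 mm across, 45 mm high, loose on the table; origin at its underside
- mug: blue mug, 76 mm across, 85 mm high, loose on the table; origin at its underside
- jar: glass jar with a steel lid, 60 mm across, 75 mm high, loose on the table; origin at its underside
- brush: brush lying loose on the table; origin at its underside
- peg0 (a point): centre of the top of rim peg 0 of 5 (72 degrees apart, numbered anticlockwise): an upright wooden dowel 16 mm across on the turning tray, 118 mm from the axis, standing 45 mm above the tray floor, its top 81 mm above the table; strong, to be pushed sideways
- peg1 (a point): centre of the top of rim peg 1 of 5 (72 degrees apart, numbered anticlockwise): an upright wooden dowel 16 mm across on the turning tray, 118 mm from the axis, standing 45 mm above the tray floor, its top 81 mm above the table; strong, to be pushed sideways
- peg2 (a point): centre of the top of rim peg 2 of 5 (72 degrees apart, numbered anticlockwise): an upright wooden dowel 16 mm across on the turning tray, 118 mm from the axis, standing 45 mm above the tray floor, its top 81 mm above the table; strong, to be pushed sideways
- peg3 (a point): centre of the top of rim peg 3 of 5 (72 degrees apart, numbered anticlockwise): an upright wooden dowel 16 mm across on the turning tray, 118 mm from the axis, standing 45 mm above the tray floor, its top 81 mm above the table; strong, to be pushed sideways
- peg4 (a point): centre of the top of rim peg 4 of 5 (72 degrees apart, numbered anticlockwise): an upright wooden dowel 16 mm across on the turning tray, 118 mm from the axis, standing 45 mm above the tray floor, its top 81 mm above the table; strong, to be pushed sideways
- star: the same porcelain star; origin at the centre of its underside, z up
Mind the look-alikes: they are no part of the job. What is shaped like the heart but blue or purple is not meant.

How it is judged:
By the outcome, as a careful person would: the job done as asked, in the order asked, and still so for the second after the job is handed in, with the robot touching nothing.
It also fails if it takes over 48 s, if anything falls off the work surface, if the arm or the gripper's body presses on something with over 40 N, if the wrist force passes 120 N, or if a joint passes its speed limit or range.

## Working session

There is one attempt and no reset: what is moved stays moved. The work goes in short steps, Python scripts to look and compute and a shell command to move; the robot and the scene stay as the last step left them, time stands still between calls to the robot, and variables do not carry over. Pictures are saved under pics/ and viewed, on a budget of 10 in all, crops included, one or two more only if the job needs it, and the job is handed in when it is done.

```bash
mkdir -p pics; ls; python3 - <<'E'
from workcell import robot,cams
import cv2,numpy as np
s=robot.state();print(s)
for n in("top","side"):
    p,d=cams.camera(n);np.savez(f"{n}0.npz",p=p,d=d,**{k:np.array(v) for k,v in cams.camera_info(n).items()})
    cv2.imwrite(f"pics/{n}0.png",p[:,:,::-1]);print(n,cams.camera_info(n))
E
```

```text
pics
{'time_s': 0.0, 'q': array([-1.01137353e+00,  3.85577821e-01,  6.64938807e-03, -4.77913322e-04,
       -1.19402381e+00, -2.58603310e-01]), 'joint_vel': array([ 0.00091174, -0.00066091, -0.00059315,  0.00064103,  0.00185113,
        0.00061475]), 'effort': array([ 1.08012959e-03, -3.90666640e+01,  1.87400848e+01,  4.21973884e+00,
        1.09328804e-02, -1.83525481e-04]), 'tcp_pos': array([ 0.18503851, -0.59638835,  0.2354591 ]), 'orientation': array([-2.24927654e-04, -1.49756008e-01,  9.88722371e-01,  1.07737123e-03]), 'contact_force': array([-0.16108426,  1.02818421, -1.11795526]), 'moment': array([ 0.00574183,  0.01014095, -0.03574025]), 'finger_gap': 1.0033436145826446}
top {'fx': 477.2039367450154, 'fy': 477.2039367450154, 'cx': 278.82987683704664, 'cy': 206.7653069178906, 'D': array([0.03232645, 0.        , 0.        , 0.        , 0.        ]), 'world_from_camera': array([[-0.06523286,  0.97206451, -0.22546678,  0.29579144],
       [-0.99785063, -0.0621342 ,  0.02081994,  0.00778014],
       [ 0.00622913,  0.22634031,  0.97402837,  1.18952524],
       [ 0.        ,  0.        ,  0.        ,  1.        ]])}
side {'fx': 527.2681519813208, 'fy': 527.2681519813208, 'cx': 273.0593420659361, 'cy': 209.25299253356295, 'D': array([-0.09187971,  0.        ,  0.        ,  0.        ,  0.        ]), 'world_from_camera': array([[ 0.9854981 ,  0.08353749, -0.14769894,  0.34136363],
       [-0.16835859,  0.59004809, -0.7896193 , -1.02363336],
       [ 0.02118666,  0.80303471,  0.59555552,  0.85192283],
       [ 0.        ,  0.        ,  0.        ,  1.        ]])}
```

View pics/top0.png

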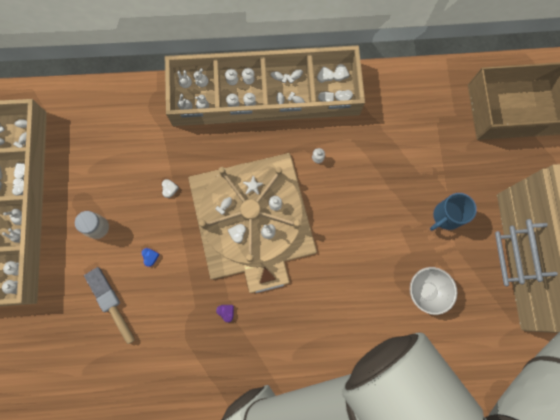

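View pics/side0.png

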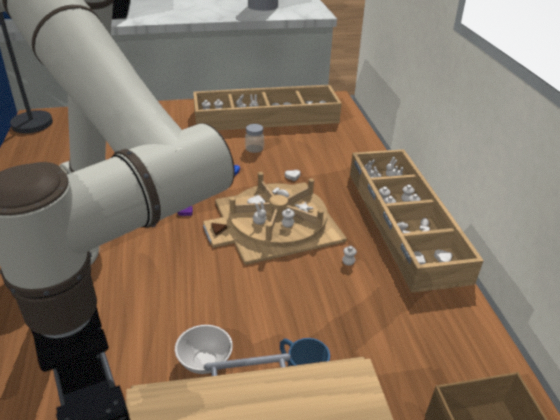

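The top picture shows the hub near (250,209), the star at about (253,185) in the far bay, and the pointer tip at about (265,263). The white hearts at (237,232) and (169,188), the urn at (319,156) and the blue and purple hearts are not meant. I'll confirm the star in an enlarged crop and measure from both views.

```bash
cat > h.py <<'E'
import numpy as np,cv2
from workcell import robot,cams
def K(i): return np.array([[i["fx"],0,i["cx"]],[0,i["fy"],i["cy"]],[0,0,1.]])
F=np.diag([1,-1,-1.])
def ray(i,uv):
    n=cv2.undistortPoints(np.array(uv,float).reshape(-1,1,2),K(i),np.array(i["D"]))[:,0]
    T=np.array(i["world_from_camera"]);d=(T[:3,:3]@F@np.c_[n,np.ones(len(n))].T).T
    return T[:3,3],d
def atz(i,uv,z):
    o,d=ray(i,uv);return o+d*((z-o[2])/d[:,2])[:,None]
def proj(i,P):
    T=np.array(i["world_from_camera"]);c=(F@T[:3,:3].T@(np.array(P,float).reshape(-1,3)-T[:3,3]).T)
    return cv2.projectPoints(c.T.reshape(-1,1,3),np.zeros(3),np.zeros(3),K(i),np.array(i["D"]))[0][:,0]
def tri(i1,u1,i2,u2):
    o1,d1=ray(i1,[u1]);o2,d2=ray(i2,[u2]);A=np.c_[d1[0],-d2[0]]
    s=np.linalg.lstsq(A,o2-o1,rcond=None)[0];a=o1+s[0]*d1[0];b=o2+s[1]*d2[0];return (a+b)/2,np.linalg.norm(a-b)
def crop(p,x0,y0,x1,y1,k,f):
    cv2.imwrite(f,cv2.resize(p[y0:y1,x0:x1,::-1],None,fx=k,fy=k,interpolation=cv2.INTER_CUBIC))
E
python3 - <<'E'
from h import *
a=np.load("top0.npz")["p"];b=np.load("side0.npz")["p"]
A=cv2.resize(a[150:300,185:320],None,fx=4,fy=4,interpolation=2);B=cv2.resize(b[165:265,200:350],None,fx=2.65,fy=2.65,interpolation=2)
A=cv2.resize(a[150:300,185:320],(540,600),interpolation=2)
cv2.imwrite("pics/c1.png",A[:,:,::-1]);crop(b,200,165,350,265,5,"pics/c2.png")
E
```

```text
(no output)
```

View pics/c1.png

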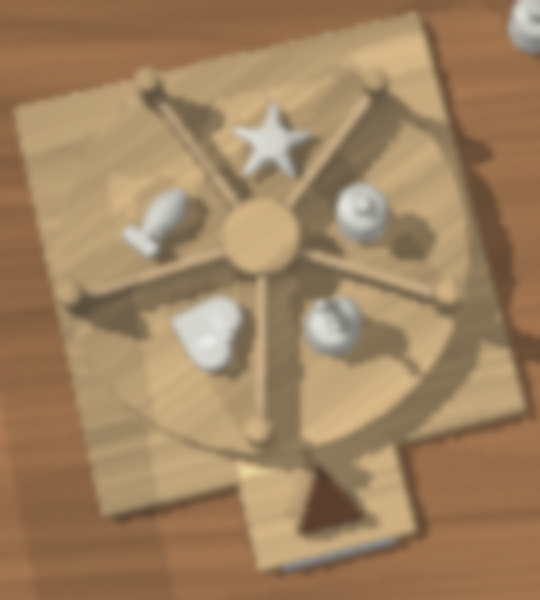

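View pics/c2.png

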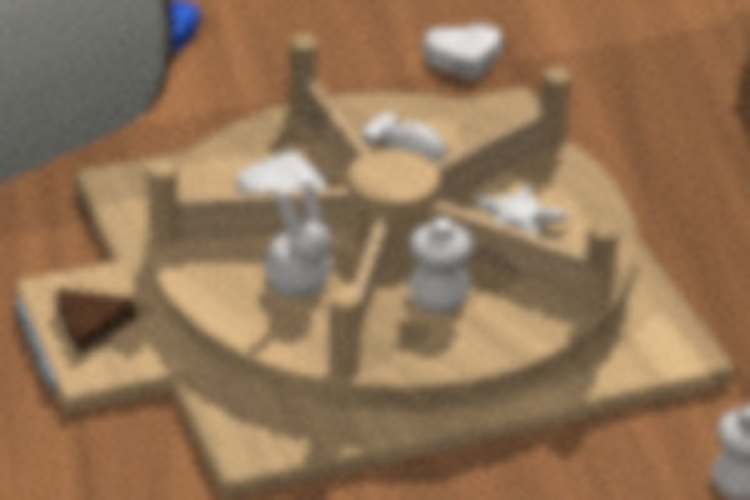

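The crops confirm it. The white five-pointed star is in the tray at c1 (273,142) and c2 (520,212), next to the fish and an urn. It is the only star. Next I triangulate.

```bash
cat > meas.py <<'E'
from h import *
it=dict(np.load("top0.npz"));iS=dict(np.load("side0.npz"))
t=lambda x,y:(185+(x+.5)/4-.5,150+(y+.5)/4-.5)
s=lambda x,y:(200+(x+.5)/5-.5,165+(y+.5)/5-.5)
N={"pA far-left":((149,78),(304,42)),"pB far-right":((375,78),(557,76)),"pC right":((449,288),(603,240)),"pD near":((259,428),(345,297)),"pE left":((70,292),(162,172)),"hub":((262,236),(394,176)),"star":((273,142),(520,212)),"tip":((319,464),(136,311)),"bust":((362,206),(441,228))}
Z=dict(hub=.07,star=.045,tip=.024,bust=.083)
P={}
for k,(a,b) in N.items():
    p,e=tri(it,t(*a),iS,s(*b)) if k not in("pA far-left","pE left") else tri(it,t(*a),iS,s(*b))
    z=Z.get(k,.081);pt=atz(it,[t(*a)],z)[0];ps=atz(iS,[s(*b)],z)[0]
    P[k]=(pt+ps)/2;print(k,p.round(4),"gap",round(e,4),"top@z",pt[:2].round(4),"side@z",ps[:2].round(4))
h=P["hub"]
for k,p in P.items():
    d=p-h;print(k,"r",round(np.hypot(*d[:2]),4),"ang",round(np.degrees(np.arctan2(d[1],d[0])),1))
E
python3 meas.py
```

```text
pA far-left [0.5728 0.1049 0.141 ] gap 0.119 top@z [0.6548 0.1159] side@z [0.5263 0.1656]
pB far-right [ 0.618  -0.0186  0.1709] gap 0.0006 top@z [ 0.6461 -0.0209] side@z [0.6549 0.1142]
pC right [ 0.5718 -0.0645  0.1014] gap 0.1233 top@z [ 0.5136 -0.0562] side@z [ 0.6444 -0.0312]
pD near [ 0.492   0.062  -0.0171] gap 0.0826 top@z [0.4379 0.0602] side@z [ 0.5122 -0.0577]
pE left [0.4931 0.1734 0.0089] gap 0.093 top@z [0.5256 0.1674] side@z [0.4375 0.0557]
hub [0.5556 0.0531 0.0685] gap 0.0009 top@z [0.5548 0.0531] side@z [0.5556 0.0511]
star [0.6206 0.0441 0.0454] gap 0.0014 top@z [0.62   0.0441] side@z [0.6215 0.0448]
tip [0.4207 0.0277 0.0158] gap 0.0022 top@z [0.4209 0.0276] side@z [0.4188 0.0173]
bust [ 0.5678 -0.008   0.0791] gap 0.001 top@z [ 0.5663 -0.0079] side@z [ 0.5671 -0.013 ]
pA far-left r 0.0954 ang 68.2
pB far-right r 0.0955 ang -3.3
pC right r 0.0987 ang -76.0
pD near r 0.0949 ang -147.6
pE left r 0.0947 ang 141.1
hub r 0.0 ang 0.0
star r 0.066 ang -6.6
tip r 0.1385 ang -167.7
bust r 0.0636 ang -79.6
```

```bash
python3 - <<'E'
import re
x=open("meas.py").read()
new='N={"pA":((149,78),(557,76)),"pB":((375,78),(603,240)),"pC":((449,288),(345,297)),"pD":((259,428),(162,172)),"pE":((70,292),(304,42))'
x=re.sub(r'N=\{"pA.*?"hub"',new+',"hub"',x)
x+='''
q=[k for k in P if k[0]=="p"]
from scipy.optimize import least_squares
f=lambda v:np.concatenate([P[k][:2]-v[:2]-.118*np.array([np.cos(v[2]-i*2*np.pi/5),np.sin(v[2]-i*2*np.pi/5)]) for i,k in enumerate(q)])
r=least_squares(f,[.55,.05,.6]);print("pegfit axis",r.x[:2],"angA",np.degrees(r.x[2]),"res",np.abs(r.fun).max())
C=atz(it,[t(*c) for c in((13,105),(417,12),(527,412),(104,518))],.012);print("plinth c",C[:,:2].mean(0))
for i in range(4):
    d=C[(i+1)%4]-C[i];print(np.hypot(*d[:2]),np.degrees(np.arctan2(d[1],d[0])))
front=np.degrees(np.arctan2(*(P["tip"]-h)[1::-1]))
print("expected tip px side c2",(proj(iS,[*atz(it,[t(319,464)],.024)[0]])-[200,165])*5)
'''
open("meas.py","w").write(x)
E
python3 meas.py
```

```text
pA [0.6553 0.116  0.0798] gap 0.0002 top@z [0.6548 0.1159] side@z [0.6549 0.1142]
pB [ 0.648  -0.0211  0.0733] gap 0.0011 top@z [ 0.6461 -0.0209] side@z [ 0.6444 -0.0312]
pC [ 0.5132 -0.0562  0.0799] gap 0.0013 top@z [ 0.5136 -0.0562] side@z [ 0.5122 -0.0577]
pD [0.4381 0.0604 0.0776] gap 0.0004 top@z [0.4379 0.0602] side@z [0.4375 0.0557]
pE [0.5263 0.1676 0.0796] gap 0.0008 top@z [0.5256 0.1674] side@z [0.5263 0.1656]
hub [0.5556 0.0531 0.0685] gap 0.0009 top@z [0.5548 0.0531] side@z [0.5556 0.0511]
star [0.6206 0.0441 0.0454] gap 0.0014 top@z [0.62   0.0441] side@z [0.6215 0.0448]
tip [0.4207 0.0277 0.0158] gap 0.0022 top@z [0.4209 0.0276] side@z [0.4188 0.0173]
bust [ 0.5678 -0.008   0.0791] gap 0.001 top@z [ 0.5663 -0.0079] side@z [ 0.5671 -0.013 ]
pA r 0.1179 ang 32.3
pB r 0.1192 ang -40.9
pC r 0.117 ang -111.2
pD r 0.1176 ang 177.1
pE r 0.1181 ang 104.3
hub r 0.0 ang 0.0
star r 0.066 ang -6.6
tip r 0.1385 ang -167.7
bust r 0.0636 ang -79.6
pegfit axis [0.55533732 0.05128441] angA 32.31991381471875 res 0.002006660597634352
plinth c [0.5548495  0.05382198]
0.2671546861505395 -79.9688920048621
0.269587147841947 -169.36961108142123
0.26761290917194935 100.33707966035679
0.27101182644289035 10.5311658682551
expected tip px side c2 [[136.18529471 296.09352335]]
```

Both views agree: the pegs are at 118 mm, the star at 66 mm and the heights match. The axis is at about (0.555, 0.0525), the front at about −169.7° and the star at about −7.5°. It needs roughly 162° clockwise. I'll cage the far-right peg (−39.7°) loosely between partly open fingers, with the jaws tangential, and push it round. First: turn the wrist and travel above it.

```bash
python3 -m creep '[[0,0,0,0,0,-5,0.04],[0,0,0,0,0,-10.5,0.04],[0,0,0,0,0,-10.5,0.04],[0,0,0,0,0,-10.5,0.04],[0,0,0,0,0,-10.5,0.04],[0,0,0,0,0,-10.5,0.04],[0,0,0,0,0,-10.5,0.04],[0,0,0,0,0,-10.5,0.04],[0,0,0,0,0,-10.5,0.04],[0,0,0,0,0,-10.5,0.04],[0,0,0,0,0,-10.5,0.04],[0,0,0,0,0,-8,0.04],[0,0,0,0,0,-5,0.04]]'
python3 -m creep '[[0,-0.025,0,0,0,0,0.04],[0,-0.05,0,0,0,0,0.04],[0,-0.05,0,0,0,0,0.04],[0,-0.05,0,0,0,0,0.04],[0,-0.05,0,0,0,0,0.04],[0,-0.05,0,0,0,0,0.04],[0,-0.05,0,0,0,0,0.04],[0,-0.05,0,0,0,0,0.04],[0,-0.05,0,0,0,0,0.04],[0,-0.05,0,0,0,0,0.04],[0,-0.05,0,0,0,0,0.04],[0,-0.05,0,0,0,0,0.04],[0,-0.05,0,0,0,0,0.04],[0,-0.05,0,0,0,0,0.04],[0,-0.04,0,0,0,0,0.04],[0,-0.02,0,0,0,0,0.04],[0,0,0,0,0,0,0.04]]'
cat > st.py <<'E'
from h import *
import sys
from scipy.spatial.transform import Rotation as Ro
s=robot.state();w,x,y,z=s["orientation"];R=Ro.from_quat([x,y,z,w]).as_matrix();p=s["tcp_pos"]
ax=np.array([.555,.0525]);d=p[:2]-ax
print("t",s["time_s"],"tcp",p.round(4),"yawx",np.degrees(np.arctan2(R[1,0],R[0,0])).round(2),"tilt",R[:,2].round(3),"r",np.hypot(*d).round(4),"th",np.degrees(np.arctan2(d[1],d[0])).round(2),"F",s["contact_force"].round(2),"gap",s["finger_gap"],"q",s["q"].round(2))
if len(sys.argv)>1:
    th=np.radians(float(sys.argv[1]));g=np.array([*ax+.122*np.array([np.cos(th),np.sin(th)]),float(sys.argv[2])])
    print("to go tool",(R.T@(g-p)).round(4))
E
python3 st.py -39.7 .069
python3 - <<'E'
from h import *
i=cams.camera_info("wrist");p,d=cams.camera("wrist");cv2.imwrite("pics/w1.png",p[:,:,::-1])
np.savez("w1.npz",p=p,d=d,**{k:np.array(v) for k,v in i.items()})
E
```

```text
time_s: 1.72
tcp_pos: [0.1851, -0.5966, 0.2358]
orientation: [-0.001, 0.941, -0.339, -0.0]
contact_force: [0.4, 0.3, -0.4]
finger_gap: 0.46
time_s: 3.85
tcp_pos: [0.6555, -0.0312, 0.2356]
orientation: [0.0, 0.941, -0.34, -0.001]
contact_force: [-0.0, -0.6, -0.6]
finger_gap: 0.458
t 3.85 tcp [ 0.6555 -0.0312  0.2356] yawx -39.7 tilt [-0.002 -0.    -1.   ] r 0.1308 th -39.8 F [-0.02 -0.61 -0.64] gap 0.4582875323702004 q [ 0.2   0.44  0.09 -0.   -1.22  0.68]
to go tool [-0.0086 -0.0004  0.1666]
```

View pics/w1.png

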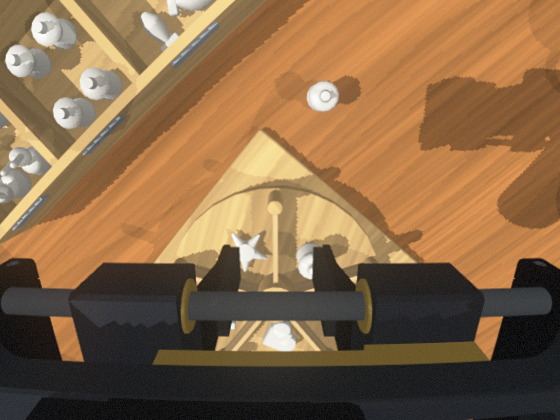

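The wrist view shows the peg at (275,207), centred between the fingers in the tangential direction. The star is at (247,250) and the urn at about (308,260), both inside the finger circle. I'll check the peg position, then descend.

```bash
python3 - <<'E'
from h import *
i=dict(np.load("w1.npz"));P=atz(i,[(275,207)],.081)[0];S=atz(i,[(247,249)],.05)[0]
ax=np.array([.555,.0525])
for v in(P,S):
    d=v[:2]-ax;print(v.round(4),np.hypot(*d),np.degrees(np.arctan2(d[1],d[0])))
E
python3 -m creep '[[-0.0006,0,0.008,0,0,0,0.04],[-0.001,0,0.016,0,0,0,0.04],[-0.001,0,0.02,0,0,0,0.04],[-0.001,0,0.02,0,0,0,0.04],[-0.001,0,0.02,0,0,0,0.04],[-0.001,0,0.02,0,0,0,0.04],[-0.001,0,0.02,0,0,0,0.04],[-0.001,0,0.016,0,0,0,0.04],[-0.001,0,0.012,0,0,0,0.04],[0,0,0.009,0,0,0,0.04],[0,0,0.005,0,0,0,0.034],[0,0,0,0,0,0,0.034],[0,0,0,0,0,0,0.034]]'
python3 st.py -39.7 .069
```

```text
[ 0.6466 -0.023   0.081 ] 0.11868581399380708 -39.50343456933212
[0.6213 0.0388 0.05  ] 0.06771584831964383 -11.658952501586537
time_s: 5.52
tcp_pos: [0.6492, -0.0264, 0.0711]
orientation: [-0.0, 0.94, -0.34, 0.001]
contact_force: [0.2, -0.0, -0.1]
finger_gap: 0.391
t 5.525 tcp [ 0.6492 -0.0264  0.0711] yawx -39.76 tilt [ 0.001  0.    -1.   ] r 0.1228 th -39.95 F [ 0.16 -0.04 -0.15] gap 0.391215074447 q [ 0.21  0.57 -0.13  0.   -0.87  0.67]
to go tool [-0.0008 -0.0005  0.0021]
```

The peg is caged, with the fingertips 24 mm below its top. Now the gentle clockwise push. Each row is one small chord of the 122 mm circle.

```bash
python3 -m creep '[[0,0.00213,0.001,0,0,1,0.034],[0,0.00213,0,0,0,1,0.034],[0,0.00213,0,0,0,1,0.034],[0,0.00213,0,0,0,1,0.034],[-0.00004,0.0032,0,0,0,1.5,0.034],[-0.00007,0.00426,0,0,0,2,0.034],[-0.00012,0.00532,0,0,0,2.5,0.034],[-0.00012,0.00532,0,0,0,2.5,0.034],[-0.00012,0.00532,0,0,0,2.5,0.034],[-0.00012,0.00532,0,0,0,2.5,0.034],[-0.00012,0.00532,0,0,0,2.5,0.034],[-0.00012,0.00532,0,0,0,2.5,0.034],[-0.00012,0.00532,0,0,0,2.5,0.034],[-0.00012,0.00532,0,0,0,2.5,0.034],[-0.00012,0.00532,0,0,0,2.5,0.034],[-0.00007,0.00426,0,0,0,2,0.034],[-0.00004,0.0032,0,0,0,1.5,0.034],[0,0.00213,0,0,0,1,0.034]]'
python3 st.py -80 .069
python3 - <<'E'
from h import *
i=cams.camera_info("wrist");p,d=cams.camera("wrist");a,_=cams.camera("top")
b=cv2.resize(a[150:300,185:320],(378,420),interpolation=2);cv2.imwrite("pics/m1.png",cv2.resize(np.hstack([p[:,130:],b])[:,:,::-1],(800,416)))
E
```

```text
time_s: 7.78
tcp_pos: [0.588, -0.0659, 0.0696]
orientation: [-0.0, 0.797, -0.604, 0.0]
contact_force: [-0.0, 0.8, -0.4]
finger_gap: 0.388
t 7.775 tcp [ 0.588  -0.0659  0.0696] yawx -74.33 tilt [ 0.  0. -1.] r 0.123 th -74.43 F [-0.04  0.8  -0.43] gap 0.38832360312000674 q [ 0.16  0.5  -0.28  0.   -0.79  0.11]
to go tool [-0.0016  0.0118  0.0006]
```

View pics/m1.png

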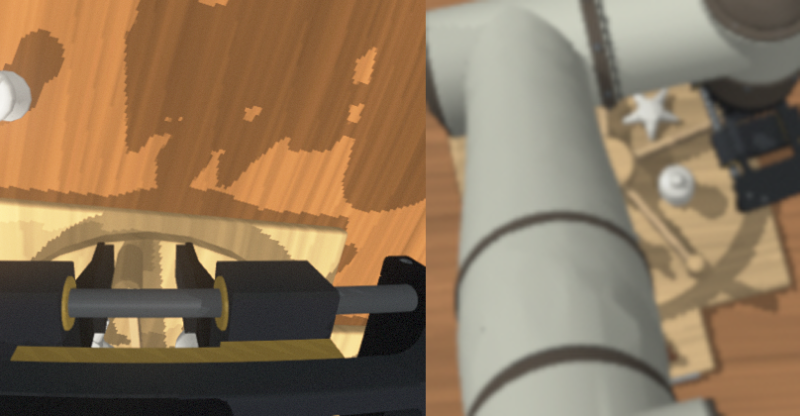

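The carousel is turning with the push. In the top part the star is now near the upper right, and the peg sits between the fingers. Carry on.

```bash
python3 -m creep '[[0,0.00213,0,0,0,1,0.034],[-0.00007,0.00426,0,0,0,2,0.034],[-0.00016,0.00532,0,0,0,2.5,0.034],[-0.00016,0.00532,0,0,0,2.5,0.034],[-0.00016,0.00532,0,0,0,2.5,0.034],[-0.00016,0.00532,0,0,0,2.5,0.034],[-0.00016,0.00532,0,0,0,2.5,0.034],[-0.00016,0.00532,0,0,0,2.5,0.034],[-0.00016,0.00532,0,0,0,2.5,0.034],[-0.00016,0.00532,0,0,0,2.5,0.034],[-0.00016,0.00532,0,0,0,2.5,0.034],[-0.00016,0.00532,0,0,0,2.5,0.034],[-0.00016,0.00532,0,0,0,2.5,0.034],[-0.00016,0.00532,0,0,0,2.5,0.034],[-0.00016,0.00532,0,0,0,2.5,0.034],[-0.00016,0.00532,0,0,0,2.5,0.034],[-0.00016,0.00532,0,0,0,2.5,0.034],[-0.00016,0.00532,0,0,0,2.5,0.034],[-0.00016,0.00532,0,0,0,2.5,0.034],[-0.00016,0.00532,0,0,0,2.5,0.034]]'
python3 st.py
```

```text
time_s: 10.38
tcp_pos: [0.4896, -0.051, 0.0696]
orientation: [-0.0, -0.482, 0.876, -0.0]
contact_force: [1.5, -0.8, -0.6]
finger_gap: 0.389
t 10.375 tcp [ 0.4896 -0.051   0.0696] yawx -122.42 tilt [-0. -0. -1.] r 0.1224 th -122.29 F [ 1.48 -0.79 -0.6 ] gap 0.38947353893209086 q [ 0.23  0.36 -0.53  0.   -0.68 -0.79]
```

```bash
python3 -m creep '[[-0.00012,0.00532,0,0,0,2.5,0.034],[-0.00012,0.00532,0,0,0,2.5,0.034],[-0.00012,0.00532,0,0,0,2.5,0.034],[-0.00012,0.00532,0,0,0,2.5,0.034],[-0.00012,0.00532,0,0,0,2.5,0.034],[-0.00012,0.00532,0,0,0,2.5,0.034],[-0.00012,0.00532,0,0,0,2.5,0.034],[-0.00012,0.00532,0,0,0,2.5,0.034],[-0.00012,0.00532,0,0,0,2.5,0.034],[-0.00012,0.00532,0,0,0,2.5,0.034],[-0.00012,0.00532,0,0,0,2.5,0.034],[-0.00012,0.00532,0,0,0,2.5,0.034],[-0.00012,0.00532,0,0,0,2.5,0.034],[-0.00012,0.00532,0,0,0,2.5,0.034],[-0.00012,0.00532,0,0,0,2.5,0.034],[-0.00012,0.00532,0,0,0,2.5,0.034],[-0.00012,0.00532,0,0,0,2.5,0.034],[-0.00012,0.00532,0,0,0,2.5,0.034]]'
python3 -m creep '[[-0.00012,0.00532,0,0,0,2.5,0.034],[-0.00012,0.00532,0,0,0,2.5,0.034],[-0.00012,0.00532,0,0,0,2.5,0.034],[-0.00012,0.00532,0,0,0,2.5,0.034],[-0.00007,0.00426,0,0,0,2,0.034],[-0.00007,0.00426,0,0,0,2,0.034],[-0.00004,0.0032,0,0,0,1.5,0.034],[0,0.00213,0,0,0,1,0.034],[0,0.00213,0,0,0,1,0.034],[0,0,0,0,0,0,0.034]]'
python3 st.py
python3 - <<'E'
from h import *
out=[]
for n in("top","side"):
    p,d=cams.camera(n);np.savez(f"{n}2.npz",p=p,**{k:np.array(v) for k,v in cams.camera_info(n).items()});out.append(p)
a=cv2.resize(out[0][150:300,185:320],(378,420),interpolation=2);b=cv2.resize(out[1][165:265,200:350],(420,280),interpolation=2)
c=np.zeros((420,800,3),np.uint8);c[:,:378]=a;c[:280,378:798]=b;cv2.imwrite("pics/m2.png",c[:,:,::-1])
E
```

```text
time_s: 12.62
tcp_pos: [0.4359, 0.0253, 0.0697]
orientation: [-0.0, -0.11, 0.994, -0.0]
contact_force: [0.1, -1.2, 0.6]
finger_gap: 0.393
time_s: 13.88
tcp_pos: [0.4337, 0.0626, 0.0696]
orientation: [0.0, 0.042, 0.999, 0.0]
contact_force: [-0.4, 0.4, 0.5]
finger_gap: 0.39
t 13.875 tcp [0.4337 0.0626 0.0696] yawx 175.23 tilt [ 0.  0. -1.] r 0.1217 th 175.23 F [-0.37  0.43  0.53] gap 0.3903222849745604 q [ 0.52  0.29 -0.65 -0.   -0.63 -2.17]
```

View pics/m2.png

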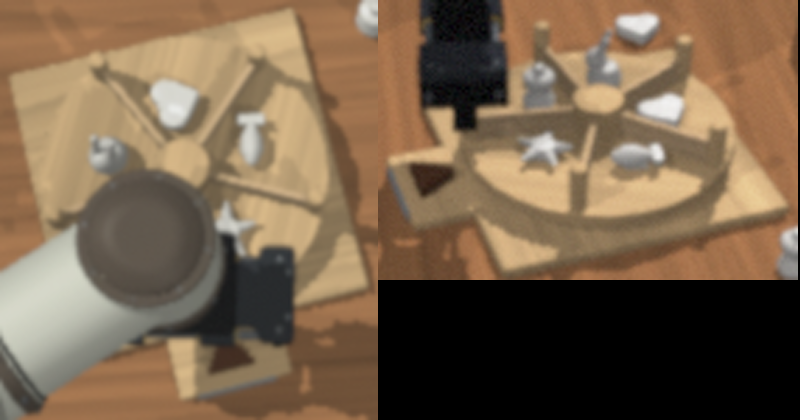

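The star is nearly at the front: side crop (545,149) and top crop (233,228). The pointer is at side crop (432,180). Next I compute the remaining angle from the star and the pegs.

```bash
python3 - <<'E'
from h import *
i=dict(np.load("side2.npz"));it=dict(np.load("top2.npz"))
s=lambda x,y:(200+(x-378+.5)/2.8-.5,165+(y+.5)/2.8-.5);t=lambda x,y:(185+(x+.5)/2.8-.5,150+(y+.5)/2.8-.5)
hs=atz(i,[s(599,99)],.07)[0];ht=atz(it,[t(184,160)],.07)[0];print(hs,ht)
ang=lambda v,h:(np.hypot(*(v-h)[:2]).round(4),np.degrees(np.arctan2((v-h)[1],(v-h)[0])).round(2))
for z in(.043,.05): print("star",z,ang(atz(i,[s(545,149)],z)[0],hs))
for p in((578,168),(718,134),(686,40),(541,27)): print("peg side",ang(atz(i,[s(*p)],.081)[0],hs))
for p in((98,60),(257,53),(318,203)): print("peg top",ang(atz(it,[t(*p)],.081)[0],ht))
print("st.tri",tri(it,t(233,226),i,s(545,149)))
E
```

```text
[0.55595263 0.05000885 0.07      ] [0.55916615 0.05217779 0.07      ]
star 0.043 (np.float64(0.0633), np.float64(-149.32))
star 0.05 (np.float64(0.0694), np.float64(-143.49))
peg side (np.float64(0.1176), np.float64(-109.0))
peg side (np.float64(0.1218), np.float64(-41.86))
peg side (np.float64(0.1183), np.float64(35.46))
peg side (np.float64(0.1161), np.float64(108.73))
peg top (np.float64(0.1142), np.float64(37.27))
peg top (np.float64(0.112), np.float64(-37.75))
peg top (np.float64(0.1211), np.float64(-112.89))
st.tri (array([0.50208948, 0.01373835, 0.04629685]), np.float64(0.0023372653462359685))
```

The remaining turn is about 20° clockwise. I push 16°, then lift and look with the wrist camera for a precise figure.

```bash
python3 -m creep '[[0,0.00213,0,0,0,1,0.034],[-0.00004,0.0032,0,0,0,1.5,0.034],[-0.00007,0.00426,0,0,0,2,0.034],[-0.00007,0.00426,0,0,0,2,0.034],[-0.00007,0.00426,0,0,0,2,0.034],[-0.00007,0.00426,0,0,0,2,0.034],[-0.00007,0.00426,0,0,0,2,0.034],[-0.00004,0.0032,0,0,0,1.5,0.034],[0,0.00213,0,0,0,1,0.034],[0,0.00213,0,0,0,1,0.034],[0,-0.004,0,0,0,0,0.034],[0,-0.004,0,0,0,0,0.034],[0,0,-0.01,0,0,0,0.034],[0,0,-0.02,0,0,0,0.034]]'
python3 st.py
python3 -m creep '[[0,0,-0.025,0,0,0,0.034],[0,0,-0.04,0,0,0,0.034],[0,-0.02,-0.04,0,0,0,0.034],[-0.01,-0.03,-0.04,0,0,-5,0.034],[-0.01,-0.03,-0.02,0,0,-10,0.034],[0,0,0,0,0,-10,0.034],[0,0,0,0,0,-4,0.034],[0,0,0,0,0,0,0.034]]'
cat > look.py <<'E'
from h import *
import sys
n=sys.argv[1];st=robot.state();i=cams.camera_info("wrist");p,d=cams.camera("wrist");np.savez(n+".npz",p=p,d=d,**{k:np.array(v) for k,v in i.items()})
cv2.imwrite(f"pics/{n}.png",cv2.resize(p[:,:,::-1],(800,600),interpolation=2))
print(proj(i,[[.555,.0525,.07],[.42,.0277,.024],[.491,.04,.05]]))
E
python3 look.py w2; python3 st.py
```

```text
time_s: 15.72
tcp_pos: [0.4378, 0.0878, 0.0999]
orientation: [-0.001, 0.18, 0.984, -0.001]
contact_force: [-0.2, 0.6, -0.5]
finger_gap: 0.389
t 15.725 tcp [0.4378 0.0878 0.0999] yawx 159.22 tilt [-0.001 -0.001 -1.   ] r 0.1224 th 163.25 F [-0.2   0.61 -0.48] gap 0.38879870264908256 q [ 0.56  0.25 -0.6   0.   -0.73 -2.5 ]
time_s: 16.73
tcp_pos: [0.4311, 0.006, 0.2652]
orientation: [0.001, -0.071, 0.997, 0.0]
contact_force: [0.4, 0.6, -0.6]
finger_gap: 0.392
[[298.86560701 290.64448019]
 [294.42523072 170.9478262 ]
 [296.29266837 234.34766133]]
t 16.775 tcp [0.4312 0.0061 0.265 ] yawx -171.84 tilt [ 0.001  0.    -1.   ] r 0.1322 th -159.47 F [0.32 0.57 0.68] gap 0.39620138081552136 q [ 0.39  0.02 -0.39  0.   -1.16 -1.82]
```

View pics/w2.png

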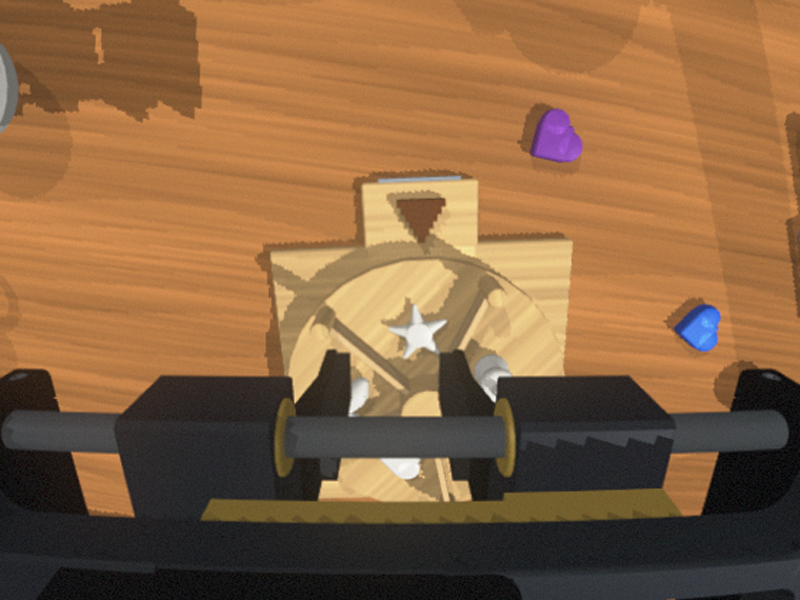

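The wrist view (800×600) shows the star at about (418,332), the tip at (424,243) and the pegs at (325,320) and (494,293). The star is a little short of the line. I'll get a precise number by segmentation.

```bash
cat > fine.py <<'E'
from h import *
import sys
i=dict(np.load(sys.argv[1]+".npz"));p=i["p"];u0=tuple(int(float(x)/1.4286) for x in sys.argv[2:4])
tip=(float(sys.argv[4])/1.4286-.15,float(sys.argv[5])/1.4286-.15)
hsv=cv2.cvtColor(p,cv2.COLOR_RGB2HSV);m=((hsv[...,1]<60)&(hsv[...,2]>120)).astype(np.uint8)
n,l,s,c=cv2.connectedComponentsWithStats(m,connectivity=4);k=l[u0[1],u0[0]];print("star blob",s[k],c[k])
cn=max(cv2.findContours((l==k).astype(np.uint8),0,2)[0],key=cv2.contourArea);(ec,er)=cv2.minEnclosingCircle(cn)
W=atz(i,cn[:,0],.047);(wc,wr)=cv2.minEnclosingCircle((W[:,:2]*1000).astype(np.float32));print("encl dia mm",2*wr)
T=atz(i,[tip],.024)[0][:2];print("tip",T.round(4))
A=lambda v:np.degrees(np.arctan2(v[1],v[0]))
for nm,S in(("centroid",atz(i,[c[k]],.047)[0][:2]),("circle",np.array(wc)/1000)):
  for hub in(np.array([.555,.0525]),np.array([.555,.0535]),T+.139*np.array([np.cos(np.radians(10.3)),np.sin(np.radians(10.3))])):
    print(nm,S.round(4),hub.round(4),"r",np.hypot(*(S-hub)).round(4),"star",A(S-hub).round(2),"front",A(T-hub).round(2),"rest(+=cw)",(A(S-hub)-A(T-hub)).round(2))
E
python3 fine.py w2 418 332 424 243
python3 - <<'E'
from h import *
i=dict(np.load("w2.npz"))
# plinth edges near front at z=.012 and pegs, hub
f=1.4286
for nm,u,z in(("corner",(272,250),.012),("corner",(571,236),.012),("tong",(478,180),.012),("tongL",(362,184),.012),("pegL",(325,319),.081),("pegR",(494,293),.081)):
    print(nm,atz(i,[(u[0]/f-.15,u[1]/f-.15)],z)[0].round(4))
E
```

```text
star blob [272 213  41  38 628] [292.70859873 232.61305732]
encl dia mm 51.657291412353516
tip [0.4184 0.0302]
centroid [0.4906 0.0357] [0.555  0.0525] r 0.0666 star -165.41 front -170.71 rest(+=cw) 5.31
centroid [0.4906 0.0357] [0.555  0.0535] r 0.0668 star -164.58 front -170.31 rest(+=cw) 5.73
centroid [0.4906 0.0357] [0.5552 0.055 ] r 0.0674 star -163.37 front -169.7 rest(+=cw) 6.33
circle [0.491  0.0356] [0.555  0.0525] r 0.0662 star -165.23 front -170.71 rest(+=cw) 5.49
circle [0.491  0.0356] [0.555  0.0535] r 0.0664 star -164.39 front -170.31 rest(+=cw) 5.91
circle [0.491  0.0356] [0.5552 0.055 ] r 0.067 star -163.18 front -169.7 rest(+=cw) 6.52
corner [ 0.4456 -0.1002  0.012 ]
corner [0.3954 0.1583 0.012 ]
tong [0.3607 0.0678 0.012 ]
tongL [ 0.3782 -0.0286  0.012 ]
pegL [ 0.4767 -0.0402  0.081 ]
pegR [0.438 0.083 0.081]
```

```bash
python3 - <<'E'
from h import *
i=dict(np.load("w2.npz"));crop(i["p"],185,115,405,275,3.6,"pics/c3.png");print(i["world_from_camera"].round(3))
T=[.4184,.0302];fr=np.radians(-169.8)
E
```

```text
[[-0.143 -0.945 -0.296  0.349]
 [ 0.99  -0.136 -0.044 -0.006]
 [ 0.001 -0.299  0.954  0.413]
 [ 0.     0.     0.     1.   ]]
```

View pics/c3.png

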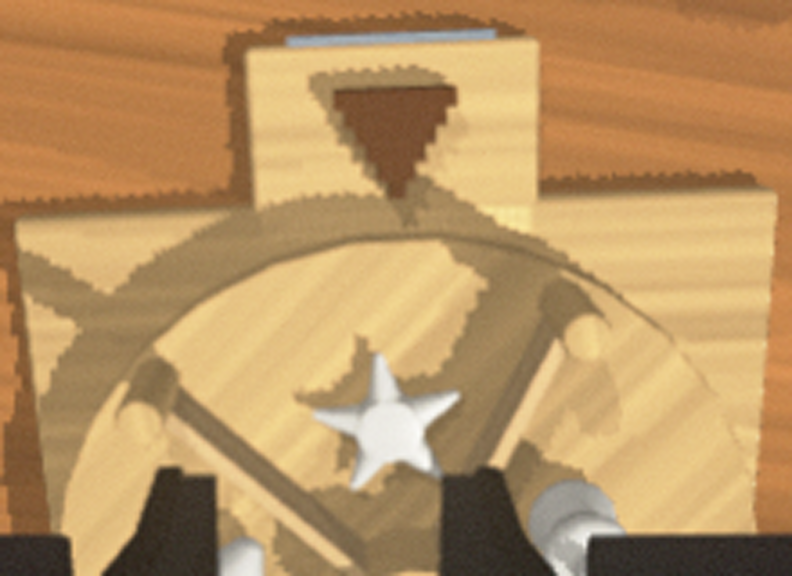

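In the crop the peg tops are at (145,425) and (587,337), the tip at (398,202) and the star's centre at (390,428). Recompute the axis from the pegs in this frame.

```bash
cat > fit.py <<'E'
from h import *
import sys,json
from scipy.optimize import least_squares
n,off,k,pl,pr,tp,stt,c1,c2=json.loads(sys.argv[1]);i=dict(np.load(n+".npz"))
W=lambda c,z:atz(i,[(off[0]+(c[0]+.5)/k-.5,off[1]+(c[1]+.5)/k-.5)],z)[0][:2]
L,R,T,S=W(pl,.081),W(pr,.081),W(tp,.024),W(stt,.05);A=lambda v:np.degrees(np.arctan2(v[1],v[0]))
e=W(c2,.012)-W(c1,.012);print("peg dist (exp .1387)",np.linalg.norm(L-R),"edge",np.linalg.norm(e),"front by edge",A(e)+90-360)
u=lambda a:np.array([np.cos(a),np.sin(a)])
f=lambda v:np.r_[v[:2]+.118*u(v[2])-L,v[:2]+.118*u(v[2]+2*np.pi/5*v_s)-R,v[:2]+.139*u(v[3])-T,(v[3]-np.radians(A(e)+90-360))*.1]
v_s=-1
r=least_squares(f,[.555,.053,np.radians(-133),np.radians(-170)]);v=r.x
print("axis",v[:2].round(4),"pegL",np.degrees(v[2]).round(2),"front",np.degrees(v[3]).round(2),"res mm",(r.fun*1000).round(1))
h=v[:2]
for a in(h,np.array([.555,.053])): print("star r",np.hypot(*(S-a)).round(4),"ang",A(S-a).round(2),"tipdir",A(T-a).round(2),"rest(+cw)",(A(S-a)-A(T-a)).round(2), "lateral mm",(1000*np.cross(T-a,S-a)/np.linalg.norm(T-a)).round(2))
E
python3 fit.py '["w2",[185,115],3.6,[145,425],[587,337],[398,202],[390,428],[18,222],[775,193]]'
```

```text
peg dist (exp .1387) 0.13598119674334538 edge 0.2650680599130007 front by edge -169.50483048869472
axis [0.5551 0.0545] pegL -124.12 front -169.28 res mm [ 0.7 -1.4  0.4  1.4 -1.1  0.1  0.4]
star r 0.0672 ang -163.89 tipdir -169.16 rest(+cw) 5.27 lateral mm 6.17
star r 0.0667 ang -165.13 tipdir -169.78 rest(+cw) 4.64 lateral mm 5.4fit.py:14: DeprecationWarning: Arrays of 2-dimensional vectors are deprecated. Use arrays of 3-dimensional vectors instead. (deprecated in NumPy 2.0)
  for a in(h,np.array([.555,.053])): print("star r",np.hypot(*(S-a)).round(4),"ang",A(S-a).round(2),"tipdir",A(T-a).round(2),"rest(+cw)",(A(S-a)-A(T-a)).round(2), "lateral mm",(1000*np.cross(T-a,S-a)/np.linalg.norm(T-a)).round(2))
```

About 5° clockwise remains. I reverse the same path back onto the peg, retake contact and push 5° slowly.

```bash
python3 -m creep '[[0,0,0,0,0,4,0.034],[0,0,0,0,0,10,0.034],[0,0,0,0,0,10,0.034],[0.01,0.03,0.02,0,0,5,0.034],[0.01,0.03,0.04,0,0,0,0.034],[0,0.02,0.04,0,0,0,0.034],[0,0,0.04,0,0,0,0.034],[0,0,0.025,0,0,0,0.034],[0,0,0,0,0,0,0.034]]'
python3 st.py
```

```text
time_s: 17.9
tcp_pos: [0.4371, 0.0876, 0.0982]
orientation: [-0.002, 0.18, 0.984, -0.002]
contact_force: [0.4, -0.2, 0.2]
finger_gap: 0.39
t 17.9 tcp [0.4371 0.0876 0.0982] yawx 159.21 tilt [-0.004 -0.003 -1.   ] r 0.123 th 163.41 F [ 0.37 -0.22  0.21] gap 0.38963336160596385 q [ 0.56  0.25 -0.6  -0.   -0.72 -2.5 ]
```

```bash
python3 -m creep '[[0,0,0.012,0,0,0,0.034],[0,0,0.012,0,0,0,0.034],[0,0,0.006,0,0,0,0.034],[0,0.003,0,0,0,0,0.034],[0,0.003,0,0,0,0,0.034],[0,0.002,0,0,0,0,0.034],[0,0.0011,0,0,0,0.5,0.034],[0,0.00213,0,0,0,1,0.034],[0,0.00213,0,0,0,1,0.034],[0,0.00213,0,0,0,1,0.034],[0,0.0016,0,0,0,0.75,0.034],[0,0.0016,0,0,0,0.75,0.034],[0,0,0,0,0,0,0.034]]'
python3 st.py
python3 -m creep '[[0,-0.004,0,0,0,0,0.034],[0,-0.004,0,0,0,0,0.034],[0,0,-0.01,0,0,0,0.034],[0,0,-0.02,0,0,0,0.034],[0,0,-0.025,0,0,0,0.034],[0,0,-0.04,0,0,0,0.034],[0,-0.02,-0.04,0,0,0,0.034],[-0.01,-0.03,-0.04,0,0,-5,0.034],[-0.01,-0.03,-0.02,0,0,-10,0.034],[0,-0.008,0,0,0,-10,0.034],[0,0,0,0,0,-9,0.034],[0,0,0,0,0,0,0.034],[0,0,0,0,0,0,0.034]]'
python3 st.py; python3 look.py w3; python3 - <<'E'
from h import *
i=dict(np.load("w3.npz"));crop(i["p"],185,115,405,275,3.6,"pics/c4.png")
E
```

```text
time_s: 19.52
tcp_pos: [0.4453, 0.1057, 0.0695]
orientation: [0.0, 0.223, 0.975, 0.0]
contact_force: [0.2, 0.0, 0.1]
finger_gap: 0.39
t 19.525 tcp [0.4453 0.1057 0.0695] yawx 154.23 tilt [ 0.  0. -1.] r 0.1219 th 154.14 F [0.18 0.03 0.13] gap 0.3895877839878711 q [ 0.59  0.31 -0.61 -0.   -0.65 -2.61]
time_s: 21.15
tcp_pos: [0.4261, 0.0094, 0.2648]
orientation: [0.0, -0.071, 0.997, 0.0]
contact_force: [-0.1, 0.5, -0.3]
finger_gap: 0.392
t 21.15 tcp [0.4261 0.0094 0.2648] yawx -171.89 tilt [ 0.  0. -1.] r 0.1359 th -161.53 F [-0.1   0.47 -0.28] gap 0.39151679737389283 q [ 0.41  0.01 -0.4   0.   -1.16 -1.84]
[[295.51708053 294.13290278]
 [291.01371374 174.73377441]
 [292.89159386 238.01209147]]
```

View pics/c4.png

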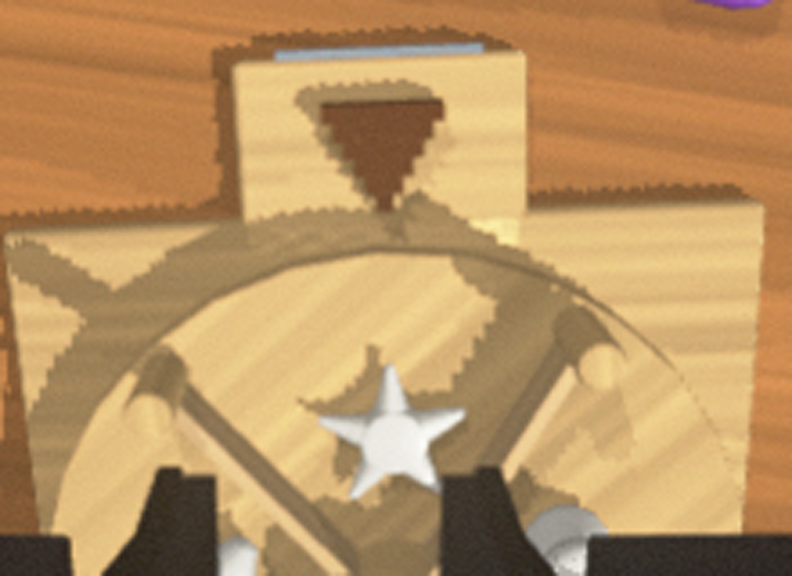

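The star is now at crop (393,440), with the tip at (386,215) and the pegs at (153,415) and (600,366). Measure the residual.

```bash
python3 -W ignore fit.py '["w3",[185,115],3.6,[153,415],[600,366],[386,214],[393,440],[6,235],[763,205]]'; python3 fine.py w3 $(python3 -c "print((185+393/3.6)*1.4286,(115+440/3.6)*1.4286,(185+386/3.6)*1.4286,(115+214/3.6)*1.4286)")
```

```text
peg dist (exp .1387) 0.13574055578643537 edge 0.26560050494208204 front by edge -169.4843078578843
axis [0.5547 0.0538] pegL -129.25 front -169.48 res mm [ 0.8 -1.4  0.2  1.5 -1.  -0.2  0. ]
star r 0.0666 ang -168.8 tipdir -169.48 rest(+cw) 0.68 lateral mm 0.79
star r 0.0667 ang -169.51 tipdir -169.82 rest(+cw) 0.31 lateral mm 0.36
star blob [274 216  40  38 630] [293.87301587 235.81746032]
encl dia mm 51.35683822631836
tip [0.4193 0.0289]
centroid [0.4892 0.0411] [0.555  0.0525] r 0.0668 star -170.14 front -170.13 rest(+=cw) -0.01
centroid [0.4892 0.0411] [0.555  0.0535] r 0.067 star -169.3 front -169.72 rest(+=cw) 0.42
centroid [0.4892 0.0411] [0.556  0.0537] r 0.068 star -169.26 front -169.7 rest(+=cw) 0.44
circle [0.4896 0.0405] [0.555  0.0525] r 0.0665 star -169.59 front -170.13 rest(+=cw) 0.54
circle [0.4896 0.0405] [0.555  0.0535] r 0.0667 star -168.75 front -169.72 rest(+=cw) 0.97
circle [0.4896 0.0405] [0.556  0.0537] r 0.0677 star -168.72 front -169.7 rest(+=cw) 0.98
```

The residual is within about 0.5° (0.5 mm), so no further push. I'll move the hand well clear and do a last check from the fixed cameras.

```bash
python3 -m creep '[[0,-0.02,-0.01,0,0,0,0.034],[0,-0.04,-0.01,0,0,0,0.034],[0,-0.05,-0.01,0,0,0,0.034],[0,-0.05,0,0,0,0,0.034],[0,-0.05,0,0,0,0,0.034],[0,-0.04,0,0,0,0,0.034],[0,-0.02,0,0,0,0,0.034],[0,0,0,0,0,0,0.034]]'
python3 - <<'E'
from h import *
o=[]
for n in("top","side"):
    p,d=cams.camera(n);np.savez(f"{n}3.npz",p=p,**{k:np.array(v) for k,v in cams.camera_info(n).items()});o.append(p)
c=np.zeros((600,800,3),np.uint8);c[:420,:378]=cv2.resize(o[0][150:300,185:320],(378,420),interpolation=2);c[:280,378:798]=cv2.resize(o[1][165:265,200:350],(420,280),interpolation=2)
c[280:595,378:798]=cv2.resize(o[0],(420,315));cv2.imwrite("pics/m3.png",c[:,:,::-1])
E
```

```text
time_s: 22.2
tcp_pos: [0.4649, -0.2587, 0.2938]
orientation: [-0.001, -0.07, 0.998, 0.0]
contact_force: [-0.5, 0.6, -0.1]
finger_gap: 0.39
```

View pics/m3.png

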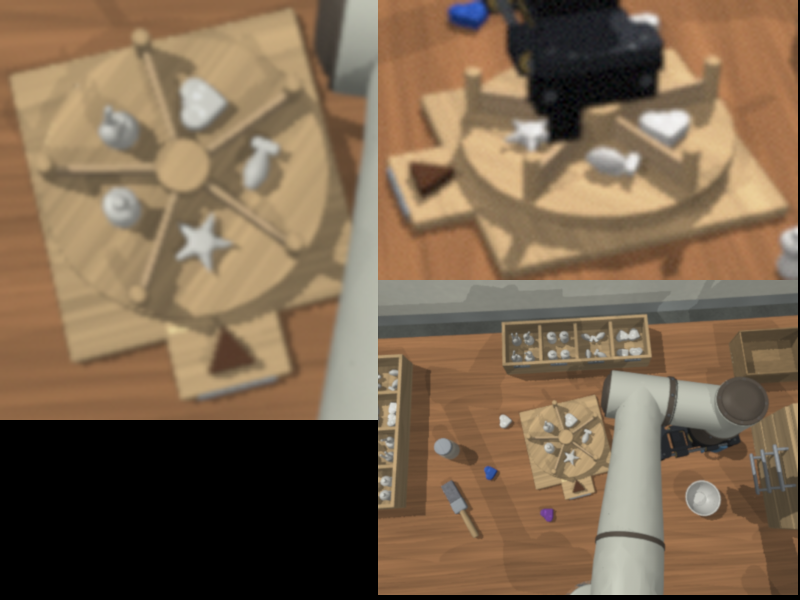

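From the top crop the star is at (203,243), the hub at (184,166) and the tip at (224,324). All ornaments are in their bays. Quick angle check from this independent view.

```bash
python3 - <<'E'
from h import *
i=dict(np.load("top3.npz"));t=lambda x,y:(185+(x+.5)/2.8-.5,150+(y+.5)/2.8-.5)
hsv=cv2.cvtColor(i["p"],cv2.COLOR_RGB2HSV);m=((hsv[...,1]<70)&(hsv[...,2]>120)).astype(np.uint8)
n,l,s,c=cv2.connectedComponentsWithStats(m,connectivity=4);u=t(203,243);k=l[int(u[1]),int(u[0])];print(s[k],c[k],u)
W=lambda u,z:atz(i,[u],z)[0][:2]
A=lambda v:np.degrees(np.arctan2(v[1],v[0]))
pg=np.array([W(t(*q),.081) for q in((140,37),(294,88),(296,243),(139,293),(45,163))]);h=pg.mean(0);H=W(t(184,166),.07);T=W(t(222,324),.024)
for a in(h,H,np.array([.555,.053])):
  for S in(W(c[k],.046),W(t(202.5,243),.05)): print(a.round(4),S.round(4),np.hypot(*(S-a)).round(4),"rest",(A(S-a)-A(T-a)).round(2),"vs -169.6:",(A(S-a)+169.6).round(2))
E
python3 st.py
```

```text
[247 226  21  21 209] [256.51196172 236.18660287] (257.17857142857144, 236.46428571428572)
[0.5538 0.0528] [0.4909 0.0421] 0.0638 rest -0.72 vs -169.6: -0.73
[0.5538 0.0528] [0.4894 0.0409] 0.0655 rest 0.15 vs -169.6: 0.15
[0.5539 0.0525] [0.4909 0.0421] 0.0639 rest -0.91 vs -169.6: -1.08
[0.5539 0.0525] [0.4894 0.0409] 0.0655 rest -0.02 vs -169.6: -0.19
[0.555 0.053] [0.4909 0.0421] 0.065 rest -0.73 vs -169.6: -0.76
[0.555 0.053] [0.4894 0.0409] 0.0667 rest 0.13 vs -169.6: 0.1
t 22.3 tcp [ 0.4647 -0.2574  0.2943] yawx -171.81 tilt [-0.001  0.    -1.   ] r 0.3228 th -106.24 F [-0.11  0.29 -0.61] gap 0.39012170469857727 q [-0.2   0.19 -0.12 -0.   -1.26 -1.23]
```

Wrist and top views bracket zero (+0.5° and about −0.4°), so it is aligned. Handing in.

```bash
python3 -c "
from workcell import order;print(order.sign_off())"
```

```text
the job is handed in; nothing more can be done
None
```

The porcelain star is at the front and lined up with the pointer, and I handed the job in at about 22 s of the 48 s allowed. I caged one rim peg loosely between partly open fingers and pushed the carousel about 161° clockwise. That took one long gentle push, then a 5° correction after a wrist-camera check. The measured wrist force stayed under about 2 N, and I lifted the hand well clear before handing in.

**Alignment:** the wrist camera put the star 0° to +1° short of the pointer line, and the top camera put it between −1.1° and +0.15°. Together they bracket zero, within about 1 mm at the star. The spread comes from calibration error and the choice of axis point.

**Measurement check:** in the wrist view the spacing between two pegs came out about 3 mm short of its nominal value. I took that as calibration error.

**Rest of the scene:** in the last top and side pictures the ornaments were in their bays, and the jar, brush, bowl, spare heart and the two coloured hearts stood as before. The spare urn was partly in view. The arm hid the mug in those pictures, so I did not recheck it, but the hand never came near it at low height.

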